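Clamp a gift box in the engraving vise

TASK

Load the small wooden gift box into the grey engraving vise, standing flat and centred across the bed between the rubber pad and the fence with its broad sides towards them, and let go of it. Then turn the knob on the moving jaw clockwise, going along with the jaw as it travels, until the pad holds the box against the fence with about 10 N; more than 22 N dents the box, and leaning on the jaw with more than 15 N while turning strains its slide. Let go of the knob and leave everything else on the counter where it is.

Things in the scene. Friction and masses are not known exactly. Their poses are not given: they have to be found in the camera images.
- gift_box_center (a point): Centre of the small loose wooden gift box (about 140 g), a closed block 60 mm long (its x) by 45 mm wide (its y) by 40 mm high, dark lid line 12 mm under the top and a small clasp on one 45 mm end. Axes: x along the 60 mm length, z up. Starts on the counter apart from the vise.
- gift_box: The same gift box: origin at the centre of its underside.
- vise: The vise's grey bed, screwed to the counter: 100 mm (x) by 270 mm (y) by 20 mm high, origin under its centre, flat top at z = +20 mm. The jaw travels along the bed's +y. The aluminium fence stands across the bed on the +y part, 62 mm wide, 36 mm high; its face towards the pad lies at y = +47 to +59 mm of this frame: it was bolted on by eye and its place is not measured. The loaded box goes between pad and fence, its 60 mm length along the bed's x, centred on x = 0.
- jaw: The moving jaw, an aluminium carriage on the bed with knob and pad on it. Origin on the bed's top surface, straight under the knob's axis; axes parallel to the bed's. Carriage 56 mm wide (x), from y = -30 to +45 mm, top at z = +40 mm. In front of it on two steel pins rides the black rubber pad, 50 mm wide, z = +2 to +36 mm, its face at y = +60 mm when free; it springs back 1 mm for every 8 N, at most 5 mm.
- knob_grip (a point): Where to grip the jaw's knob: on its upright axis, 26 mm above its underside. Black fluted round knob, 36 mm in diameter, 40 mm high, standing on the carriage (underside 3 mm over the carriage's top). It can be gripped at any yaw.
- knob (a joint): Angle of the knob in rad, growing clockwise seen from above. Each rad moves the jaw, with the knob itself, 8 mm along the bed's +y (50 mm a turn). The feed holds by friction: it takes about 0.16 N m to turn unloaded in either direction, plus 0.008 N m per newton of pressure on the box, and stays where it is left (it will not slip back under 15 N). At a standstill that friction can push either way on the hand, so compare readings taken after like moves. At most 7.5 rad.
- berry_jar: Bystander: clear jar with a wooden lid, 80 mm across, 130 mm high. Origin under its centre.
- tea_tin: Bystander: tin, 64 mm across, 70 mm high. Origin under its centre.
- scoop: Bystander: steel spoon 170 mm long along its x, lying on the counter.
- dust_brush: Bystander: brush 180 mm long along its x, lying on the counter.
- long_box: Bystander: large wooden gift box, 100 by 200 by 55 mm high. Not the one to engrave. Origin under its centre.
- red_carton: Bystander: red carton, 70 by 110 by 45 mm high. Origin under its centre.
- white_carton: Bystander: white carton, 120 by 90 by 70 mm high. Origin under its centre.
Things that resemble listed ones, but are neither listed nor needed, are in the scene too. What is meant by the gift_box is not green, purple or yellow, and is the larger of those in its own colour.

How it is judged (in metres and radians):
On the way, in this order (a step that is already met when the one before it is completed fails the run):
1. the gift box stands flat on the bed between pad and fence, lengthwise across the bed, let go and not yet pressed by the pad (z of gift_box_center in the frame of vise between 0.037 and 0.043 m and x of gift_box_center in the frame of vise between -0.012 and 0.012 m and y of gift_box_center in the frame of vise between 0 and 0.045 m and angle between the x axis of gift_box and the x axis of vise, either way round below 0.2 rad and angle between gift_box's own z axis and vertical below 0.08 rad and contact force between the fingers and gift_box below 0.1 N and contact force between jaw and gift_box below 3 N), for 0.2 s.
2. the jaw has been fed up so that the pad presses the box against the fence with at least 5 N (contact force between jaw and gift_box above 5 N and z of gift_box_center in the frame of vise below 0.043 m), for 0.3 s.
At the end, for the whole second after the job is handed in: The gift box stands flat on the vise bed (centre within 12 mm of the bed's midline, square to within 0.06 rad), at rest, held between pad and fence with 5 to 16 N, and knob and box are let go (all of step 2 and contact force between jaw and gift_box below 16 N and z of gift_box_center in the frame of vise above 0.037 m and x of gift_box_center in the frame of vise between -0.012 and 0.012 m and angle between the x axis of gift_box and the x axis of vise, either way round below 0.06 rad and angle between gift_box's own z axis and vertical below 0.06 rad and linear speed of gift_box below 0.01 m/s and linear speed of jaw below 0.005 m/s); the robot touches nothing.
It fails at once if the pad pressed the box with more than 22 N (dented) (contact force between jaw and gift_box above 22 N).
It fails at once if the robot pushed on the moving jaw or its knob with a net force over 15 N (slide strained) (contact force between the arm and jaw above 15 N).
It fails at once if a bystander was moved by more than 20 mm (distance of any of berry_jar, tea_tin, scoop, dust_brush, long_box, red_carton, white_carton from where it was at the start of the episode above 0.02 m).
It also fails if it takes over 72 s, if anything falls off the work surface, if the arm or the gripper's body presses on something with over 40 N, if the wrist force passes 120 N, or if a joint passes its speed limit or range.

ROBOT

A 6-joint arm with a two-finger parallel gripper is mounted at the origin on the work surface. World frame = base frame: x ahead of the robot, y to its left, z up, the work surface at z = 0. Lengths are in mm, angles in rad, forces in N, time in s.
With the tool pointing down it reaches from about 350 to 875 mm from the base axis. Payload 4.2 kg.
Tool frame: the origin (TCP) lies at the very end of the fingers, on their centre line; the grasp point (between the pads) lies 19 mm behind it (pinch_z is the distance from the TCP to the grasp point, in mm); z points along the fingers, y is the line along which they close (so a half turn about z gives the same grasp; the last joint's range is limited). The gripper opens to 85 mm and grips with 20 to 120 N. Pads are 22 mm wide; open, the fingers measure 114 mm over their backs; the gripper's body (76 mm by 85 mm) begins 54 mm behind the grasp point. The pads swing forward as they close: fully open they stand 13 mm farther back than shut.
Start: joints at [-1.024, 0.385, 0.008, 0, -1.194, -0.259], TCP at [177.418, -599.268, 231.312] pointing down, gripper open.
Joint ranges: [-3.14, 3.14], [-1.21, 2.06], [-1.07, 1.41], [-3.16, 2.05], [-2.99, -0.16], [-3.1, 3.1]. Speed limits (rad/s): [2.79, 2.79, 3.14, 3.14, 3.14, 3.14].

INTERFACE

Orientations are given as a unit quaternion [x, y, z, w].
In Python, from bench import * gives the robot as it stands.
- The arm moves only by the tool arm_command, never from a script. Its argument "steps" is one flat list of numbers, 4 for each row, row after row: the shift along the tool's x, y, z in m, then the turn about the tool's z in rad. In form: [tx, ty, tz, roll, tx, ty, tz, roll, ...]. A call has 1 to 20 rows; each row shifts and turns the commanded pose from where the row before left it, along the tool's axes as they then stand; what a row does not reach is not made up. A row lasts 1/8 s, in which the tool goes at most 62.5 mm and 10.7 degrees, less where a joint would pass 70% of its speed; a pose out of reach is approached as far as the arm can. A call with a gripper value outside its range is refused whole. "grip" is the finger opening in m, from 0 to 0.0854, set as the call begins (left out, the last holds). The fingers move at their own pace and stop on an object; the grip force is fixed at half the most. Time passes only in rows, so rows that do not move let the fingers close. It gives the time, the measured TCP pose, the force, the opening and the grip force at its end, in the units of the state.
- read_state(): the state, without advancing time (a new reading comes with each control period).
- get_image(name): name is "side" or "top" or "wrist"; returns the picture (480x640x3 uint8, red, green, blue); there is no depth.
- get_calibration(name): a dict with "camera_matrix" (3x3 intrinsics, pixels), "cam_to_world" (4x4, takes a point from camera to world coordinates). Camera axes: x right, y down, z forward; pixel columns grow to the right and rows downward; lengths in mm; the calibration is good to about 2 mm. The wrist camera is an equidistant fisheye: a pixel r from the principal point sees the ray r / f radians off the axis. A picture is of the moment at which its call begins: read the wrist's pose just before it. get_calibration takes no time and is no camera call; for the wrist camera it gives the pose at the moment of the call.
- job_done(): hands the job in; it is judged then, once.
The state is a dict: "clock": time; "joints": joint angles; "joint_vel": joint speeds; "joint_efforts": joint torques, N m; "position": TCP position; "ee_rot": TCP orientation; "contact_force": force on the tool from outside, world axes, zero at the start; "wrist_torque": the same for the moment, N m; "gripper_width": finger opening in mm; "grasp_force": force on a finger pad.
Only numpy, scipy, OpenCV 4.12 (cv2) and the standard library are available. Lean on these libraries where they do the work, as an engineer would, in place of code of your own. Each camera call takes 0.05 s, during which the arm holds its last target. There are 200 camera calls.

## Working session

There is one attempt and no reset: what is moved stays moved. The work goes in short steps, Python scripts to look and compute and a tool call to move; the robot and the scene stay as the last step left them, time stands still between calls to the robot, and variables do not carry over. Pictures are saved under pics/ and viewed, at most 13 in all, crops included, and the job is handed in when it is done.

Besides the shell and the picture viewer there is one more tool, called after "Call:" by a JSON object that holds its "api" and its "payload". arm_command: Moves the arm, as the interface text tells. Its arguments: {"type":"object","properties":{"steps":{"type":"array","items":{"type":"number"}},"grip":{"type":"number"}},"required":["steps"]}

```bash
mkdir -p pics; python3 - <<'E'
from bench import *
import cv2,numpy as np
s=read_state();print({k:np.round(v,3).tolist() for k,v in s.items()})
for n in("top","side"):
    im=get_image(n);cv2.imwrite(f"pics/{n}0.png",im[:,:,::-1]);c=get_calibration(n);print(n,np.round(c["camera_matrix"],1).tolist(),np.round(c["cam_to_world"],3).tolist())
E
```

```text
{'clock': 0.0, 'joints': [-1.024, 0.386, 0.007, -0.001, -1.194, -0.259], 'joint_vel': [0.001, -0.0, 0.001, -0.001, -0.0, 0.0], 'joint_efforts': [-0.001, -39.229, 18.84, 4.186, -0.005, -0.0], 'position': [177.247, -598.725, 230.228], 'ee_rot': [-0.143, 0.99, 0.001, -0.0], 'contact_force': [0.413, 0.015, -0.415], 'wrist_torque': [-0.008, -0.025, -0.007], 'grasp_force': 0.0, 'gripper_width': 85.467}
top [[544.5, 0.0, 328.5], [0.0, 544.5, 239.4], [0.0, 0.0, 1.0]] [[0.006, -0.983, 0.181, 320.487], [-1.0, -0.005, 0.002, 25.839], [-0.001, -0.181, -0.983, 1412.986], [0.0, 0.0, 0.0, 1.0]]
side [[570.2, 0.0, 322.3], [0.0, 570.2, 244.8], [0.0, 0.0, 1.0]] [[-0.986, -0.113, 0.123, 406.164], [-0.167, 0.724, -0.669, 867.195], [-0.013, -0.68, -0.733, 994.7], [0.0, 0.0, 0.0, 1.0]]
```

View pics/top0.png

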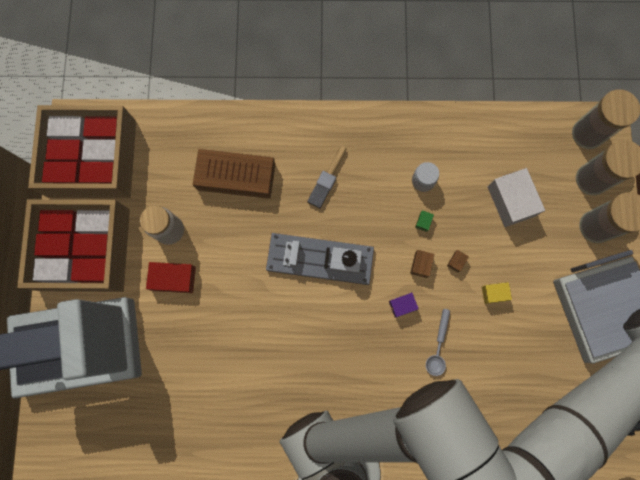

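View pics/side0.png

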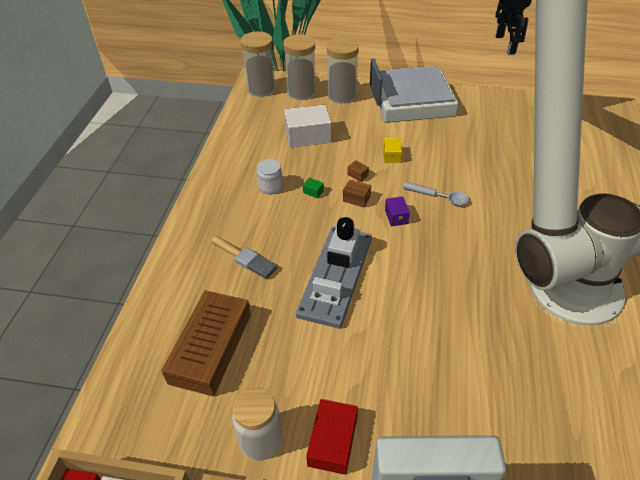

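Top view: the target is the larger brown box at (423,264), with its small look-alike at (458,261). The knob is at (349,259), the fence at (290,253), and the bed runs from (270,245) to (372,270). In the side view the box is at (357,193), the knob at (345,228) and the fence at (327,290).

```bash
cat > h.py <<'E'
from bench import *
import cv2,numpy as np
def rays(n,px,c=None):
    c=c or get_calibration(n);K=np.array(c["camera_matrix"]);T=np.array(c["cam_to_world"]);px=np.atleast_2d(px).astype(float)
    d=np.c_[(px[:,0]-K[0,2])/K[0,0],(px[:,1]-K[1,2])/K[1,1],np.ones(len(px))]
    if n=="wrist":
        r=np.hypot(d[:,0],d[:,1])+1e-12;d=np.c_[d[:,0]/r*np.sin(r),d[:,1]/r*np.sin(r),np.cos(r)]
    return T[:3,3],d@T[:3,:3].T
def plane(n,px,z,c=None):
    o,d=rays(n,px,c);return o+d*((z-o[2])/d[:,2])[:,None]
def tri(obs): # list of (o,d)
    A=0;b=0
    for o,d in obs:
        d=d/np.linalg.norm(d);P=np.eye(3)-np.outer(d,d);A=A+P;b=b+P@o
    x=np.linalg.solve(A,b);return x,[round(float(np.linalg.norm((np.eye(3)-np.outer(d/np.linalg.norm(d),d/np.linalg.norm(d)))@(x-o))),2) for o,d in obs]
def blobs(mask,amin=30):
    out=[]
    for c in cv2.findContours(mask.astype(np.uint8),cv2.RETR_EXTERNAL,cv2.CHAIN_APPROX_NONE)[0]:
        if cv2.contourArea(c)>amin: out.append((cv2.contourArea(c),cv2.minAreaRect(c),c))
    return sorted(out,key=lambda t:-t[0])
E
python3 - <<'E'
from h import *
np.set_printoptions(precision=1,suppress=True)
print("box",plane("top",[423,264],40),plane("side",[357,186],40))
print("small",plane("top",[458,261],25))
print("bed corners",plane("top",[[274,236],[373,248],[369,284],[267,271]],20))
k=[tuple(x[0] if x.ndim>1 else x for x in rays(n,p)) for n,p in(("top",[349,258]),("side",[345,222]))]
print("knob",tri(k));print("fence",plane("top",[[298,240],[297,266]],56))
E
```

```text
box [[ 510.7 -212.2   40. ]] [[ 513.7 -216.5   40. ]]
small [[ 521.1 -305.1   25. ]]
bed corners [[584.9 170.4  20. ]
 [554.6 -87.1  20. ]
 [461.1 -76.   20. ]
 [493.1 186.2  20. ]]
knob (array([516.8, -21.9, 102.6]), [0.98, 0.98])
fence [[568.1 105.6  56. ]
 [501.7 107.1  56. ]]
```

Call:
{"api": "arm_command", "payload": {"steps": [-0.036,0.023,0,0,-0.036,0.023,0,0,-0.036,0.023,0,0,-0.036,0.023,0,0,-0.036,0.023,0,0,-0.036,0.023,0,0,-0.036,0.023,0,0,-0.036,0.023,0,0,-0.036,0.023,0,0,-0.036,0.023,0,0,-0.036,0.023,0,0,-0.034,0.022,0,0,0,0,0,0,0,0,0,0]}}

```text
clock: 1.85
position: [511.2, -213.5, 230.8]
ee_rot: [-0.143, 0.99, 0.0, -0.001]
contact_force: [1.0, -0.4, -0.4]
gripper_width: 85.7
grasp_force: 0.0
```

```bash
python3 - <<'E'
from h import *
np.set_printoptions(precision=3,suppress=True)
s=read_state();print(s["position"],s["ee_rot"])
c=get_calibration("wrist");print(np.array(c["camera_matrix"]),np.array(c["cam_to_world"]))
im=get_image("wrist");cv2.imwrite("pics/w1.png",im[:,:,::-1])
E
```

```text
[ 511.189 -213.495  230.846] [-0.143  0.99   0.    -0.001]
[[371.648   0.    319.371]
 [  0.    371.648 245.951]
 [  0.      0.      1.   ]] [[  -0.284    0.917    0.279  440.652]
 [   0.959    0.271    0.083 -234.671]
 [   0.       0.291   -0.957  374.027]
 [   0.       0.       0.       1.   ]]
```

View pics/w1.png

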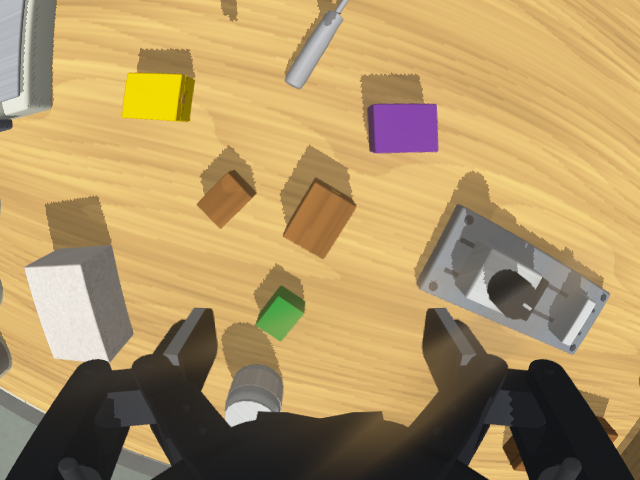

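Wrist view: the target's top face has corners near (319,178), (356,208), (323,259) and (283,235). The look-alike is at (227,200), the vise is on the right, and the knob is at (511,292).

```bash
cat >> h.py <<'E'
def topface(im,p,tol=28):
    m=np.zeros((482,642),np.uint8);b=cv2.GaussianBlur(im,(5,5),0)
    cv2.floodFill(b,m,(int(p[0]),int(p[1])),0,(tol,)*3,(tol,)*3,cv2.FLOODFILL_FIXED_RANGE|cv2.FLOODFILL_MASK_ONLY|(255<<8))
    m=cv2.morphologyEx(m[1:-1,1:-1],cv2.MORPH_CLOSE,np.ones((5,5)));m=cv2.morphologyEx(m,cv2.MORPH_OPEN,np.ones((5,5)))
    return blobs(m)[0],m
def rect(n,cnt,z,c=None):
    P=plane(n,cnt.reshape(-1,2)+0.0,z,c);r=cv2.minAreaRect(P[:,:2].astype(np.float32))
    B=cv2.boxPoints(r);e=[B[1]-B[0],B[2]-B[1]];l=max(e,key=np.linalg.norm)
    return np.array(r[0]),sorted(r[1]),np.degrees(np.arctan2(l[1],l[0]))%180
E
python3 - <<'E'
from h import *
np.set_printoptions(precision=1,suppress=True)
c=get_calibration("wrist");im=get_image("wrist")
(a,r,cn),m=topface(im,(320,218));print(a,r,im[218,320])
print(rect("wrist",cn,40,c))
it=get_image("top");(a2,r2,cn2),m2=topface(it,(423,262));print(a2,r2);print(rect("top",cn2,40))
# triangulate face centre
M=lambda m:np.array([(lambda q:(q["m10"]/q["m00"],q["m01"]/q["m00"]))(cv2.moments(m))])[0]
obs=[tuple(x if x.ndim==1 else x[0] for x in rays("wrist",M(cn),c)),tuple(x if x.ndim==1 else x[0] for x in rays("top",M(cn2)))]
print(tri(obs))
v=im.copy();cv2.drawContours(v,[cn],-1,(0,255,0),1)
t=cv2.resize(it[220:310,250:470],None,fx=3,fy=3,interpolation=cv2.INTER_NEAREST)
cv2.drawContours(it,[cn2],-1,(0,255,0),1)
u=cv2.resize(it[220:310,250:470],None,fx=3,fy=3,interpolation=cv2.INTER_NEAREST)
w=np.zeros((590,660,3),np.uint8);w[:270]=t;w[280:590,:]=cv2.resize(v[150:300,250:570],(660,310));cv2.imwrite("pics/m1.png",w[:,:,::-1])
E
```

```text
5300.0 ((316.4124755859375, 202.644775390625), (72.6576156616211, 91.22500610351562), 31.159305572509766) [170 118  64]
(array([ 500.1, -220.4]), [66.78681182861328, 84.86161041259766], np.float32(165.38815))
519.5 ((423.0, 272.5), (27.0, 24.0), 90.0)
(array([ 489.6, -211.8]), [60.94081115722656, 69.34645080566406], np.float32(178.75128))
(array([ 498.1, -218.4,   18.5]), [5.03, 5.03])
```

View pics/m1.png

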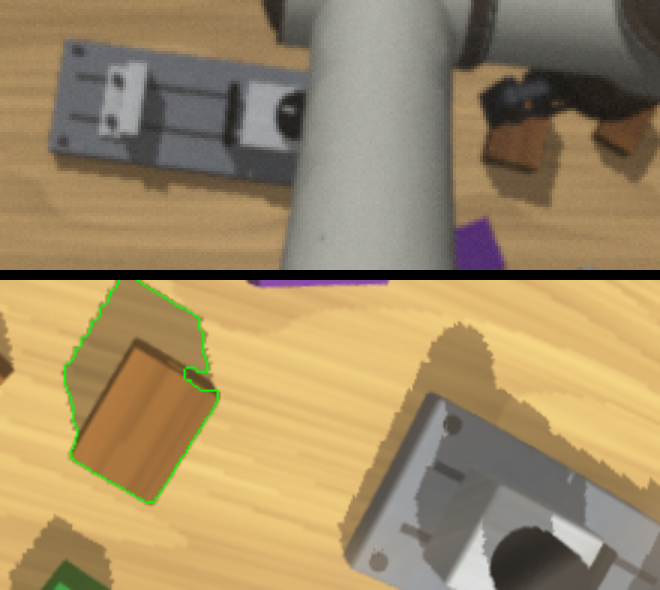

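The flood fill leaked into the shadow, so I'll separate by R/G ratio instead and use the unobstructed first top picture.

```bash
python3 - <<'E'
from h import *
np.set_printoptions(precision=1,suppress=True)
c=get_calibration("wrist");im=cv2.imread("pics/w1.png")[:,:,::-1];it=cv2.imread("pics/top0.png")[:,:,::-1]
print("box",im[200:235:8,320],"shadow",im[165,310],im[170,300],"table",im[240,370],"side",im[215,291],im[181,328])
ok={}
for n,I,p in(("wrist",im,(320,218)),("top",it,(423,262))):
    f=cv2.GaussianBlur(I,(3,3),0).astype(float);rg=f[:,:,0]/(f[:,:,1]+1)
    for th,br in((1.4,0),(1.4,130 if n=="wrist" else 100)):
        m=((rg>th)&(f[:,:,0]>br)&(f[:,:,2]<f[:,:,1])).astype(np.uint8);m=cv2.morphologyEx(m,cv2.MORPH_OPEN,np.ones((3,3)))
        for a,r,cn in blobs(m,20):
            if cv2.pointPolygonTest(cn,p,False)>0:
                print(n,th,br,a,r,rect(n,cn,40,c if n=="wrist" else None));q=cv2.moments(cn);ok[n]=(q["m10"]/q["m00"],q["m01"]/q["m00"])
                print(cv2.approxPolyDP(cn,4 if n=="wrist" else 2,True).reshape(-1,2).tolist())
print(it[252:278:3,423].tolist())
E
```

```text
box [[164 113  60]
 [155 108  58]
 [169 117  61]
 [170 119  64]
 [166 115  61]] shadow [159 129  80] [166 134  84] table [232 194 120] side [158 127  78] [163 132  82]
wrist 1.4 0 2753.5 ((318.44384765625, 220.0898895263672), (47.06390380859375, 62.43386459350586), 32.0053825378418) (array([ 514.6, -214.1]), [43.46975326538086, 58.595298767089844], np.float32(165.30347))
[[315, 183], [285, 236], [323, 256], [353, 205]]
wrist 1.4 130 2742.0 ((318.68621826171875, 220.26551818847656), (46.980926513671875, 61.910831451416016), 31.32869529724121) (array([ 514.8, -214.1]), [43.27876663208008, 58.16985321044922], np.float32(165.3853))
[[315, 183], [285, 236], [323, 256], [353, 205]]
top 1.4 0 307.5 ((422.35198974609375, 263.5639953613281), (16.6363468170166, 21.913469314575195), 10.30484676361084) (array([ 512.1, -210.6]), [41.9783821105957, 56.59962463378906], np.float32(169.05556))
[[418, 252], [413, 271], [426, 275], [430, 268], [431, 254]]
top 1.4 100 175.0 ((425.2432556152344, 263.04052734375), (11.014732360839844, 19.72787857055664), 9.462322235107422) (array([ 513.5, -218.1]), [27.809537887573242, 51.0783805847168], np.float32(169.05556))
[[422, 254], [419, 271], [422, 272], [424, 269], [425, 273], [428, 273], [431, 254]]
[[106, 72, 46], [104, 69, 43], [109, 73, 47], [107, 72, 46], [109, 75, 48], [106, 72, 48], [104, 71, 46], [96, 65, 38], [65, 46, 33]]
```

Call:
{"api": "arm_command", "payload": {"steps": [-0.003,-0.0015,0,0,0,0,0.01,-0.1715,0,0,0.01,-0.1715,0,0,0.01,-0.1715,0,0,0.01,-0.1715,0,0,0.01,-0.1715,0,0,0.01,-0.1715,0,0,0,0,0,0,0,0]}}

```text
clock: 3.12
position: [515.2, -214.5, 171.8]
ee_rot: [-0.611, 0.792, -0.0, 0.0]
contact_force: [1.3, 0.1, 0.2]
gripper_width: 85.4
grasp_force: 0.0
```

```bash
cat >> h.py <<'E'
def brown(I,p,n,c,z,th=1.4):
    f=cv2.GaussianBlur(I,(3,3),0).astype(float)
    m=((f[:,:,0]/(f[:,:,1]+1)>th)&(f[:,:,0]>130)).astype(np.uint8);m=cv2.morphologyEx(m,cv2.MORPH_OPEN,np.ones((3,3)))
    for a,r,cn in blobs(m,20):
        if cv2.pointPolygonTest(cn,p,False)>0: return rect(n,cn,z,c),cv2.approxPolyDP(cn,4,True).reshape(-1,2),cn
def project(c,X):
    K=np.array(c["camera_matrix"]);T=np.array(c["cam_to_world"]);p=T[:3,:3].T@(np.array(X)-T[:3,3])
    t=np.arctan2(np.hypot(p[0],p[1]),p[2]);a=np.arctan2(p[1],p[0]);return float(K[0,2]+K[0,0]*t*np.cos(a)),float(K[1,2]+K[1,1]*t*np.sin(a))
E
python3 - <<'E'
from h import *
np.set_printoptions(precision=2,suppress=True)
s=read_state();print(s["position"],s["ee_rot"],s["joints"])
c=get_calibration("wrist");im=get_image("wrist");cv2.imwrite("pics/w2.png",im[:,:,::-1]);np.save("c2.npy",c["cam_to_world"])
p=project(c,[514.7,-214.1,40]);print(p)
for z in(37,40,43):
    b=brown(im,p,"wrist",c,z);print(z,b and b[:2])
E
```

```text
[ 515.25 -214.48  171.78] [-0.61  0.79 -0.    0.  ] [-0.1   0.32 -0.25  0.   -1.   -0.15]
(321.30750310819826, 234.19883162468668)
37 ((array([ 515.36, -212.79]), [42.78673553466797, 58.42453384399414], np.float32(165.30005)), array([[283, 209],
       [285, 261],
       [357, 261],
       [358, 208]], dtype=int32))
40 ((array([ 515.16, -213.58]), [42.32483673095703, 57.79378128051758], np.float32(165.30005)), array([[283, 209],
       [285, 261],
       [357, 261],
       [358, 208]], dtype=int32))
43 ((array([ 514.96, -214.38]), [41.8629264831543, 57.16300964355469], np.float32(165.30002)), array([[283, 209],
       [285, 261],
       [357, 261],
       [358, 208]], dtype=int32))
```

View pics/w2.png

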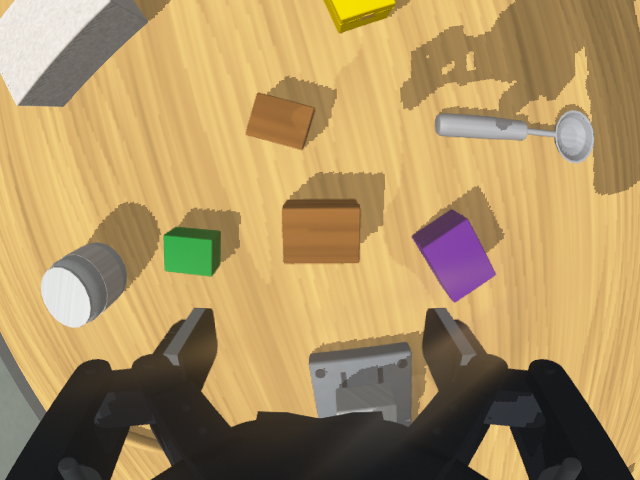

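The box centre is at about (515,-214) with its top near 40 mm. The tool's y axis already lies along the length (165.3°), and the neighbours clear the fingers. Next I go down and grip.

Call:
{"api": "arm_command", "payload": {"steps": [0,0,0.03,0,0,0,0.035,0,0,0,0.035,0,0,0,0.03,0,0,0,0.02,0,0,0,0.012,0,0,0,0,0,0,0,0,0]}}

```text
clock: 4.18
position: [515.9, -214.3, 10.3]
ee_rot: [-0.612, 0.791, -0.001, 0.001]
contact_force: [0.1, -0.8, 0.1]
gripper_width: 85.4
grasp_force: 0.0
```

Call:
{"api": "arm_command", "payload": {"steps": [0,0,0,0,0,0,0,0,0,0,0,0,0,0,0,0,0,0,0,0,0,0,0,0], "grip": 0.05}}

```text
clock: 4.92
position: [515.7, -214.2, 10.4]
ee_rot: [-0.612, 0.791, -0.001, 0.001]
contact_force: [-0.2, 1.2, 6.1]
gripper_width: 59.0
grasp_force: 66.4
```

Call:
{"api": "arm_command", "payload": {"steps": [0,0,-0.01,0,0,0,-0.03,0,0,0,-0.045,0,0,0,-0.045,0,0,0,-0.04,0,0,0,-0.02,0,-0.015,0.003,0,0,-0.03,0.007,0,0,-0.04,0.009,0,0,-0.04,0.009,0,0,-0.04,0.009,0,0,-0.04,0.009,0,0,-0.04,0.009,0,0,-0.04,0.009,0,0,-0.03,0.006,0,0,-0.011,0.001,0,0,0,0,0,-0.134,0,0,0,0,0,0,0,0]}}

```text
clock: 7.3
position: [527.7, 118.8, 198.8]
ee_rot: [-0.662, 0.749, 0.0, -0.001]
contact_force: [0.1, -0.9, -2.0]
gripper_width: 59.0
grasp_force: 65.6
```

```bash
python3 - <<'E'
from h import *
np.set_printoptions(precision=3,suppress=True)
s=read_state();print(s["position"],s["ee_rot"],s["joints"])
c=get_calibration("wrist");im=get_image("wrist");cv2.imwrite("pics/w3.png",im[:,:,::-1]);np.save("c3.npy",c["cam_to_world"])
print(c["cam_to_world"])
E
```

```text
[527.729 118.814 198.773] [-0.662  0.749  0.    -0.001] [ 0.521  0.27  -0.247 -0.    -1.055 -0.644]
[[ -0.992   0.117   0.035 519.432]
 [  0.122   0.949   0.289  45.042]
 [  0.001   0.291  -0.957 341.91 ]
 [  0.      0.      0.      1.   ]]
```

View pics/w3.png

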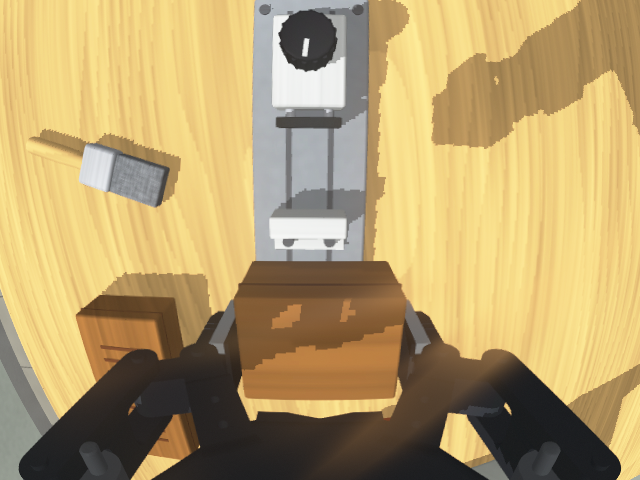

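The view is clear. Knob top at (307,40), pad top strip at (276–342, 117–128), fence face at rows ~209–218 with its top down to row 238, bed edges at columns ~254 and ~366. The box hangs level in the fingers.

```bash
python3 - <<'E'
from h import *
np.set_printoptions(precision=1,suppress=True)
c=get_calibration("wrist");c["cam_to_world"]=np.load("c3.npy")
im=cv2.imread("pics/w3.png")[:,:,::-1];hsv=cv2.cvtColor(np.ascontiguousarray(im),cv2.COLOR_RGB2HSV)
L=[];R=[]
for r in list(range(60,255,5)):
    g=np.where(hsv[r,230:400,1]<75)[0]+230
    L.append((g[0]-.5,r));R.append((g[-1]+.5,r))
PL=plane("wrist",L,20,c)[:,:2];PR=plane("wrist",R,20,c)[:,:2]
out=[]
for P in(PL,PR):
    v=cv2.fitLine(P.astype(np.float32),cv2.DIST_HUBER,0,.01,.01).ravel();v=v*np.sign([v[1],v[1],1,1]);out.append(v)
    n=np.array([-v[1],v[0]]);print("edge dir",np.degrees(np.arctan2(v[1],v[0])),"res",((P-v[2:])@n).std(),v)
ang=np.mean([np.arctan2(v[1],v[0]) for v in out]);d=np.array([np.cos(ang),np.sin(ang)]);n=np.array([d[1],-d[0]])
xl=out[0][2:]@n;xr=out[1][2:]@n;print("bed dir",np.degrees(ang),"width",abs(xl-xr),"mid x'",(xl+xr)/2)
print("PL",PL[::6],"PR",PR[::6])
def S(px,z,l):
    P=plane("wrist",px,z,c)[:,:2];print(l,"x'-mid",P@n-(xl+xr)/2,"y'",P@d)
# column gray profiles
g=cv2.cvtColor(np.ascontiguousarray(im),cv2.COLOR_RGB2GRAY)
print("col310 rows 100-135",g[100:135,310].tolist());print("col310 rows 200-250",g[200:250,310].tolist())
print("row123",g[123,268:352].tolist());print("row228",g[228,262:354].tolist())
b=blobs((hsv[:,:,2]<70)[:85,250:360],200)[0];print("knob blob",cv2.minEnclosingCircle(b[2]),b[1])
S([[276,117],[342,117],[276,127],[342,127]],56,"pad");S([[270,218],[347,218],[270,210],[347,210]],56,"fence z56");S([[271,209],[346,209]],20,"fence z20")
S([[307.5,40]],103,"knob103")
print("tcp",np.array([527.7,118.8])@n-(xl+xr)/2,np.array([527.7,118.8])@d, "n",n,"d",d)
E
```

```text
edge dir 82.23875608872761 res 0.3104233551914526 [  0.1   1.  579.8  59.7]
edge dir 82.28391000812216 res 0.2718133952021448 [  0.1   1.  478.8  52.9]
bed dir 82.26133304842489 width 99.16241130748438 mid x' 516.9021675825429
PL [[567.7 -30. ]
 [571.   -3.2]
 [575.3  22.9]
 [578.1  49. ]
 [582.   75.2]
 [585.4 101.9]
 [589.2 129.5]] PR [[469.4 -17.1]
 [473.5   9.5]
 [476.6  35.7]
 [480.4  61.6]
 [484.   87.6]
 [487.5 114.2]
 [490.9 141.7]]
col310 rows 100-135 [242, 242, 242, 242, 237, 230, 217, 164, 148, 113, 118, 123, 123, 123, 123, 123, 114, 76, 74, 73, 75, 74, 75, 74, 73, 75, 71, 87, 147, 175, 176, 176, 176, 176, 175]
col310 rows 200-250 [123, 123, 123, 122, 121, 122, 122, 121, 123, 128, 131, 130, 129, 130, 131, 130, 129, 166, 206, 232, 240, 240, 241, 241, 241, 241, 241, 242, 242, 242, 242, 241, 241, 240, 242, 244, 245, 242, 226, 218, 236, 237, 237, 237, 238, 238, 239, 240, 237, 221]
row123 [180, 179, 179, 178, 178, 178, 177, 149, 85, 71, 72, 71, 72, 71, 72, 71, 70, 72, 72, 72, 73, 73, 72, 74, 73, 72, 74, 73, 72, 73, 73, 74, 74, 74, 73, 74, 74, 74, 73, 73, 74, 74, 74, 73, 73, 73,
[... 386 characters left out ...]
242, 242, 242, 242, 242, 242, 242, 242, 242, 242, 242, 242, 242, 242, 242, 242, 242, 242, 242, 242, 242, 242, 242, 242, 242, 242, 242, 241, 241, 241, 241, 242, 241, 241, 241, 241, 241, 241, 241, 237, 222, 171, 119, 124, 172, 178, 178, 177, 176]
knob blob ((57.83548355102539, 40.19032287597656), 30.65865707397461) ((57.8565559387207, 40.4221305847168), (60.20626449584961, 56.494300842285156), 84.80557250976562)
pad x'-mid [ 24.6 -25.4  24.6 -25.5] y' [ 99.8  99.5 107.6 107.3]
fence z56 x'-mid [ 29.9 -31.   29.8 -30.8] y' [179.  178.3 172.5 171.9]
fence z20 x'-mid [ 33.6 -32.8] y' [178.9 178.2]
knob103 x'-mid [-0.1] y' [51.4]
tcp -10.005174536314598 188.77544448548377 n [ 1.  -0.1] d [0.1 1. ]
```

Call:
{"api": "arm_command", "payload": {"steps": [0,0,0,0.012,0.013,-0.003,0,0,0.013,-0.004,0,0,0.013,-0.003,0,0,0,0,0.02,0,0,0,0.03,0,0,0,0.03,0,0,0,0.03,0,0,0,0.02,0,0,0,0,0,0,0,0,0]}}

```text
clock: 8.72
position: [533.8, 79.1, 70.2]
ee_rot: [-0.659, 0.752, -0.0, 0.001]
contact_force: [-0.0, 1.0, -2.2]
gripper_width: 59.0
grasp_force: 65.5
```

```bash
python3 - <<'E'
from h import *
np.set_printoptions(precision=3,suppress=True)
s=read_state();print(s["position"],s["ee_rot"])
d=np.array([np.cos(np.radians(82.26)),np.sin(np.radians(82.26))]);n=np.array([d[1],-d[0]]);p=s["position"][:2]
print("x'",np.dot(p,n)-516.9,"y'",np.dot(p,d))
im=get_image("wrist");st=get_image("side")
w=np.zeros((580,640,3),np.uint8);w[:340]=im[:340];w[340:,:]=cv2.resize(st[210:330,210:530],(640,240));cv2.imwrite("pics/w4.png",w[:,:,::-1])
E
```

```text
[533.815  79.116  70.229] [-0.659  0.752 -0.     0.001]
x' 1.3965068826739753 y' 150.2884913159443
```

View pics/w4.png

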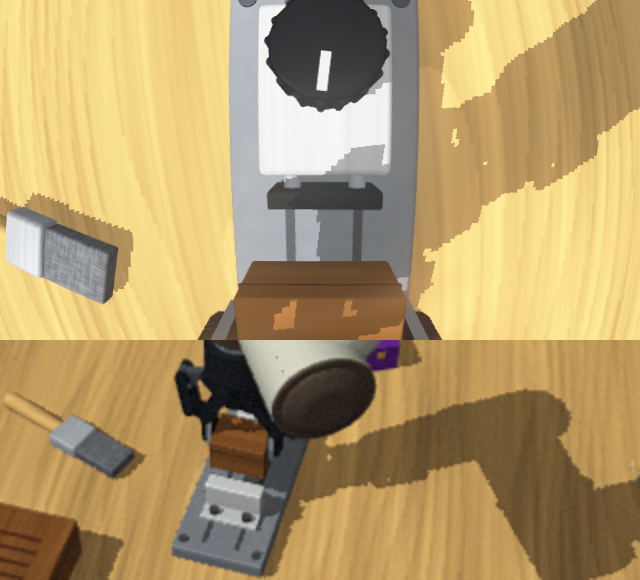

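The box hangs between pad and fence, centred over the bed. The knob is at (327,48) and the pad at rows 183–208. Lowering it.

Call:
{"api": "arm_command", "payload": {"steps": [0,0.001,0.015,0,0,0,0.013,0,0,0,0.006,0,0,0,0.003,0,0,0,0.001,0,0,0,0,0]}}

```text
clock: 9.57
position: [532.2, 79.5, 31.5]
ee_rot: [-0.659, 0.752, -0.0, 0.0]
contact_force: [-0.1, -1.1, -2.2]
gripper_width: 59.3
grasp_force: 65.6
```

Call:
{"api": "arm_command", "payload": {"steps": [0,0,0.001,0,0,0,0.0005,0,0,0,0,0]}}

```text
clock: 9.95
position: [532.2, 79.5, 30.4]
ee_rot: [-0.659, 0.752, -0.0, 0.0]
contact_force: [-1.0, -0.7, 2.7]
gripper_width: 58.9
grasp_force: 66.2
```

Call:
{"api": "arm_command", "payload": {"steps": [0,0,0,0,0,0,0,0,0,0,0,0,0,0,0,0], "grip": 0.0854}}

```text
clock: 10.45
position: [532.0, 79.4, 29.7]
ee_rot: [-0.659, 0.752, -0.0, -0.0]
contact_force: [-0.6, 0.6, 0.5]
gripper_width: 85.4
grasp_force: 0.0
```

Call:
{"api": "arm_command", "payload": {"steps": [0,0,-0.02,0,0,0,-0.04,0,0,0,-0.04,0,0,0,-0.04,0,0,0,-0.02,0,0,0,0,0,0,0,0,0]}}

```text
clock: 11.32
position: [531.1, 79.2, 188.5]
ee_rot: [-0.659, 0.752, 0.001, -0.001]
contact_force: [0.2, -0.1, -0.3]
gripper_width: 85.5
grasp_force: 0.0
```

```bash
python3 - <<'E'
from h import *
np.set_printoptions(precision=3,suppress=True)
s=read_state();print(s["position"],s["ee_rot"],s["joints"])
c=get_calibration("wrist");im=get_image("wrist");cv2.imwrite("pics/w5.png",im[:,:,::-1]);np.save("c5.npy",c["cam_to_world"])
p=project(c,[532.3,79.3,60]);print(p);b=brown(im,p,"wrist",c,60);print(b and b[:2])
E
```

```text
[531.145  79.218 188.539] [-0.659  0.752  0.001 -0.001] [ 0.45   0.273 -0.27  -0.001 -1.029 -0.582]
(318.5372433104513, 235.57212645047514)
((array([532.744,  79.985]), [42.64170455932617, 57.329647064208984], np.float32(172.43097)), array([[280, 210],
       [281, 251],
       [287, 256],
       [282, 261],
       [354, 262],
       [355, 209]], dtype=int32))
```

View pics/w5.png

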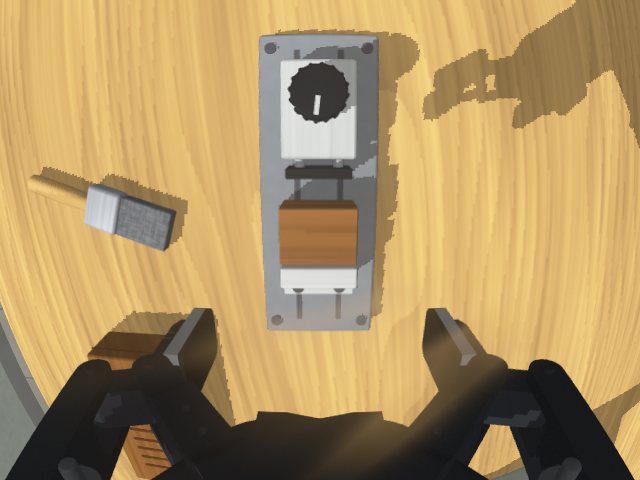

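The box stands square (172.4° against the bed's 172.3°), centred to about 0.2 mm, with a 5 mm gap to the fence and about 20 mm to the pad. Next I go over to the knob.

Call:
{"api": "arm_command", "payload": {"steps": [0.02,0,0,0,0.03,-0.001,0,0,0.03,0,0,0,0.022,0,0,0,0,0,0,0,0,0,0,0]}}

```text
clock: 12.12
position: [519.3, -22.1, 189.4]
ee_rot: [-0.659, 0.752, 0.0, -0.0]
contact_force: [0.2, -0.0, 0.4]
gripper_width: 85.4
grasp_force: 0.0
```

```bash
cat > k.py <<'E'
from h import *
import sys,json
np.set_printoptions(precision=2,suppress=True)
s=read_state();print(s["position"],s["ee_rot"],s["joints"])
c=get_calibration("wrist");im=get_image("wrist");nm=sys.argv[1];cv2.imwrite(f"pics/{nm}.png",im[:,:,::-1]);np.save(f"{nm}.npy",c["cam_to_world"])
p=project(c,[518.7,-22.1,103]);print("pred",p)
v=im.max(2);m=cv2.morphologyEx((v<75).astype(np.uint8),cv2.MORPH_CLOSE,np.ones((9,9)));
for a,r,cn in blobs(m,300):
    if cv2.pointPolygonTest(cn,p,False)>0:
        P=plane("wrist",cn.reshape(-1,2),103,c)[:,:2].astype(np.float32)
        print("area",a,cv2.minEnclosingCircle(P),cv2.fitEllipse(P),cv2.boundingRect(cn))
E
python3 k.py k1
```

```text
[519.31 -22.15 189.36] [-0.66  0.75  0.   -0.  ] [ 0.27  0.24 -0.31 -0.   -1.02 -0.4 ]
pred (321.34943642521085, 252.28746213460053)
area 2663.5 ((518.1419677734375, -27.159751892089844), 21.4078426361084) ((518.2805786132812, -26.75522804260254), (35.32233428955078, 42.14166259765625), 172.9852752685547) (293, 213, 57, 63)
```

Call:
{"api": "arm_command", "payload": {"steps": [0,0,0,-0.18,0,0,0,-0.18,0,0,0,-0.18,0,0,0,-0.18,0,0,0,-0.18,0,0,0,-0.18,0,0,0,-0.18,0,0,0,-0.18,0,0,0,-0.18,0,0,0,-0.18,0,0,0,-0.18,0,0,0,0,0,0,0,0]}}

```text
clock: 13.8
position: [519.6, -21.4, 189.7]
ee_rot: [0.991, 0.137, -0.0, -0.0]
contact_force: [-0.7, 0.7, -0.3]
gripper_width: 85.5
grasp_force: 0.0
```

```bash
python3 k.py k2; python3 - <<'E'
import cv2,numpy as np
a=cv2.imread("pics/k1.png")[100:400,160:480];b=cv2.imread("pics/k2.png")[100:400,160:480];cv2.imwrite("pics/kk.png",np.hstack([a,b]))
E
```

```text
[519.57 -21.45 189.73] [ 0.99  0.14 -0.   -0.  ] [ 0.27  0.24 -0.31 -0.   -1.02  1.58]
pred (319.6743823342548, 254.79288219940258)
area 2664.0 ((522.9953002929688, -21.12156105041504), 21.564002990722656) ((522.568359375, -21.54178237915039), (35.422340393066406, 42.47933578491211), 105.1409912109375) (293, 216, 56, 64)
```

View pics/kk.png

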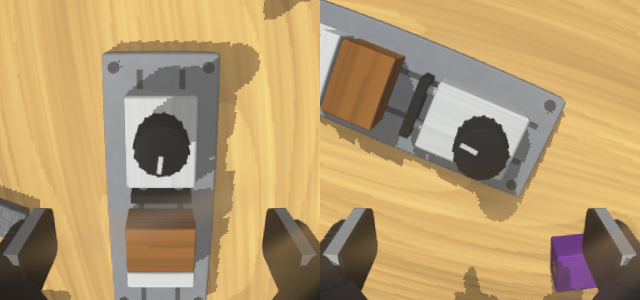

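Both views show the knob with its side facing the camera. Correcting for that puts the axis at about (518.9, -22.7) with its top near 103. Next I go down around it.

Call:
{"api": "arm_command", "payload": {"steps": [-0.001,0.001,0.02,0,0,0,0.035,0,0,0,0.03,0,0,0,0.02,0,0,0,0.01,0,0,0,0.003,0,0,0,0,0,0,0,0,0]}}

```text
clock: 14.85
position: [519.4, -22.9, 72.7]
ee_rot: [0.99, 0.138, 0.001, -0.0]
contact_force: [0.2, -0.2, 0.0]
gripper_width: 85.8
grasp_force: 0.0
```

```bash
python3 - <<'E'
from h import *
s=read_state();print(np.round(s["position"],2),np.round(s["contact_force"],2),np.round(s["wrist_torque"],3))
E
```

```text
[519.42 -22.93  72.65] [ 0.19 -0.18  0.02] [ 0.024  0.009 -0.025]
```

Call:
{"api": "arm_command", "payload": {"steps": [0,0,0,0,0,0,0,0,0,0,0,0,0,0,0,0], "grip": 0.04}}

```text
clock: 15.35
position: [518.8, -23.0, 71.8]
ee_rot: [0.99, 0.138, 0.0, -0.0]
contact_force: [-0.2, -0.5, 0.7]
gripper_width: 40.2
grasp_force: 0.0
```

Call:
{"api": "arm_command", "payload": {"steps": [0,0,0,0], "grip": 0.038}}

```text
clock: 15.48
position: [518.8, -23.1, 71.8]
ee_rot: [0.99, 0.138, -0.0, 0.0]
contact_force: [-0.4, 0.0, 1.2]
gripper_width: 38.0
grasp_force: 0.0
```

Call:
{"api": "arm_command", "payload": {"steps": [0,0,0,0], "grip": 0.037}}

```text
clock: 15.6
position: [518.8, -23.0, 71.8]
ee_rot: [0.99, 0.138, -0.0, -0.0]
contact_force: [-0.4, 0.6, 0.3]
gripper_width: 37.1
grasp_force: 0.2
```

Well centred; closing fully.

Call:
{"api": "arm_command", "payload": {"steps": [0,0,0,0,0,0,0,0,0,0,0,0], "grip": 0.03}}

```text
clock: 15.98
position: [518.8, -22.6, 72.1]
ee_rot: [0.99, 0.138, 0.0, -0.0]
contact_force: [-3.1, 4.2, 6.0]
gripper_width: 34.6
grasp_force: 59.6
```

```bash
cat > r.py <<'E'
from h import *
import sys
D=np.array([.1347,.9909]);N=np.array([.9909,-.1347])
s=read_state();p=np.array(s["position"]);q=s["ee_rot"];f=np.array(s["contact_force"]);F=f[:2]
yaw=2*np.arctan2(q[1],q[0]);print("t",round(s["clock"],2),"x' %.2f y' %.2f z %.1f"%(p[:2]@N-516.9,p[:2]@D,p[2]),"yaw %.4f"%yaw,"f along bed %.1f across %.1f z %.1f"%(F@D,F@N,f[2]),"T",np.round(s["wrist_torque"],3),"w %.1f g %.1f j6 %.2f"%(s["gripper_width"],s["grasp_force"],s["joints"][5]))
# plan: nrows of roll dr with 8 mm/rad along bed +y plus extra corrections (mm, along bed, across, total)
if len(sys.argv)>1:
    n,dr=int(sys.argv[2]),float(sys.argv[1]);cb,ca=[float(v) for v in sys.argv[3:5]] if len(sys.argv)>3 else (0,0)
    out=[]
    for i in range(n):
        y=yaw-dr*i-dr/2 # heading mid-step
        y=yaw-dr*i
        ym=y
        w=(8*dr+cb/n)*D+(ca/n)*N;x=np.array([np.cos(ym),np.sin(ym)]);yy=np.array([np.sin(ym),-np.cos(ym)])
        out+=[round(float(w@x)/1000,4),round(float(w@yy)/1000,4),0,dr]
    print(out)
E
python3 r.py 0.08 8
```

```text
t 15.97 x' 0.18 y' 47.47 z 72.1 yaw 0.2773 f along bed 3.7 across -3.6 z 6.0 T [ 1.344  0.825 -0.041] w 34.6 g 59.6 j6 1.58
[0.0003, -0.0006, 0, 0.08, 0.0002, -0.0006, 0, 0.08, 0.0002, -0.0006, 0, 0.08, 0.0001, -0.0006, 0, 0.08, 0.0001, -0.0006, 0, 0.08, 0.0, -0.0006, 0, 0.08, -0.0, -0.0006, 0, 0.08, -0.0001, -0.0006, 0, 0.08]
```

Call:
{"api": "arm_command", "payload": {"steps": [0.0001,-0.0003,-0.0003,0,0.0003,-0.0006,0,0.08,0.0002,-0.0006,0,0.08,0.0002,-0.0006,0,0.08,0.0001,-0.0006,0,0.08]}}

```text
clock: 16.6
position: [519.1, -20.2, 72.1]
ee_rot: [1.0, -0.022, -0.0, 0.0]
contact_force: [-2.7, 3.1, 3.8]
gripper_width: 34.7
grasp_force: 59.5
```

```bash
python3 r.py 0.08 10
```

```text
t 16.6 x' 0.22 y' 49.87 z 72.1 yaw -0.0445 f along bed 2.8 across -3.1 z 3.8 T [0.858 0.641 0.214] w 34.7 g 59.5 j6 1.25
[0.0001, -0.0006, 0, 0.08, 0.0, -0.0006, 0, 0.08, -0.0, -0.0006, 0, 0.08, -0.0001, -0.0006, 0, 0.08, -0.0001, -0.0006, 0, 0.08, -0.0002, -0.0006, 0, 0.08, -0.0002, -0.0006, 0, 0.08, -0.0003, -0.0006, 0, 0.08, -0.0003, -0.0005, 0, 0.08, -0.0004, -0.0005, 0, 0.08]
```

Call:
{"api": "arm_command", "payload": {"steps": [0.0,-0.0008,-0.0002,0.08,-0.0001,-0.0007,0,0.08,0,-0.0006,0,0.08,-0.0001,-0.0006,0,0.08,-0.0001,-0.0006,0,0.08,-0.0002,-0.0006,0,0.08,-0.0002,-0.0006,0,0.08,-0.0003,-0.0006,0,0.08,-0.0003,-0.0005,0,0.08,-0.0004,-0.0005,0,0.08]}}

```text
clock: 17.85
position: [519.7, -14.3, 72.2]
ee_rot: [0.912, -0.41, -0.0, 0.001]
contact_force: [-2.1, 0.8, 2.4]
gripper_width: 34.1
grasp_force: 59.4
```

```bash
python3 r.py 0.08 10 0.3 -0.3
```

```text
t 17.85 x' 0.02 y' 55.88 z 72.2 yaw -0.8447 f along bed 0.5 across -2.2 z 2.4 T [0.266 0.461 0.212] w 34.1 g 59.4 j6 0.44
[-0.0005, -0.0005, 0, 0.08, -0.0005, -0.0005, 0, 0.08, -0.0005, -0.0004, 0, 0.08, -0.0006, -0.0004, 0, 0.08, -0.0006, -0.0003, 0, 0.08, -0.0006, -0.0003, 0, 0.08, -0.0006, -0.0002, 0, 0.08, -0.0006, -0.0002, 0, 0.08, -0.0007, -0.0001, 0, 0.08, -0.0007, -0.0001, 0, 0.08]
```

Call:
{"api": "arm_command", "payload": {"steps": [-0.0005,-0.0005,-0.0001,0.08,-0.0005,-0.0005,0,0.08,-0.0005,-0.0004,0,0.08,-0.0006,-0.0004,0,0.08,-0.0006,-0.0003,0,0.08,-0.0006,-0.0003,0,0.08,-0.0006,-0.0002,0,0.08,-0.0006,-0.0002,0,0.08,-0.0007,-0.0001,0,0.08,-0.0007,-0.0001,0,0.08]}}

```text
clock: 19.1
position: [520.2, -8.0, 72.2]
ee_rot: [-0.68, 0.733, -0.0, -0.001]
contact_force: [-1.8, -1.6, 2.8]
gripper_width: 34.7
grasp_force: 59.4
```

```bash
python3 r.py 0.08 10 0.0 0.0
```

```text
t 19.1 x' -0.41 y' 62.16 z 72.2 yaw 4.6384 f along bed -1.8 across -1.5 z 2.8 T [-0.323  0.416  0.198] w 34.7 g 59.4 j6 -0.37
[-0.0006, -0.0, 0, 0.08, -0.0006, 0.0, 0, 0.08, -0.0006, 0.0001, 0, 0.08, -0.0006, 0.0001, 0, 0.08, -0.0006, 0.0002, 0, 0.08, -0.0006, 0.0002, 0, 0.08, -0.0006, 0.0003, 0, 0.08, -0.0006, 0.0003, 0, 0.08, -0.0005, 0.0004, 0, 0.08, -0.0005, 0.0004, 0, 0.08]
```

Call:
{"api": "arm_command", "payload": {"steps": [-0.0006,0,0,0.08,-0.0006,0,0,0.08,-0.0006,0.0001,0,0.08,-0.0006,0.0001,0,0.08,-0.0006,0.0002,0,0.08,-0.0006,0.0002,0,0.08,-0.0006,0.0003,0,0.08,-0.0006,0.0003,0,0.08,-0.0005,0.0004,0,0.08,-0.0005,0.0004,0,0.08]}}

```text
clock: 20.35
position: [520.6, -1.5, 72.2]
ee_rot: [-0.341, 0.94, -0.0, -0.001]
contact_force: [-1.5, 1.4, 2.9]
gripper_width: 34.5
grasp_force: 59.6
```

```bash
python3 r.py 0.04 8 0.0 0.3
```

```text
t 20.35 x' -0.85 y' 68.66 z 72.2 yaw 3.8384 f along bed 1.2 across -1.7 z 2.9 T [0.204 0.731 0.207] w 34.5 g 59.6 j6 -1.18
[-0.0003, 0.0002, 0, 0.04, -0.0003, 0.0002, 0, 0.04, -0.0002, 0.0002, 0, 0.04, -0.0002, 0.0002, 0, 0.04, -0.0002, 0.0002, 0, 0.04, -0.0002, 0.0002, 0, 0.04, -0.0002, 0.0002, 0, 0.04, -0.0002, 0.0003, 0, 0.04]
```

Call:
{"api": "arm_command", "payload": {"steps": [-0.0003,0.0002,0,0.04,-0.0003,0.0002,0,0.04,-0.0002,0.0002,0,0.04,-0.0002,0.0002,0,0.04,-0.0002,0.0002,0,0.04,-0.0002,0.0002,0,0.04]}}

```text
clock: 21.1
position: [520.8, 0.5, 72.1]
ee_rot: [-0.227, 0.974, -0.0, -0.001]
contact_force: [-3.5, 1.7, 3.3]
gripper_width: 34.7
grasp_force: 59.6
```

```bash
python3 r.py 0.03 6 0.0 0.3;  python3 r.py
```

```text
t 21.1 x' -0.91 y' 70.67 z 72.1 yaw 3.5995 f along bed 1.2 across -3.7 z 3.3 T [0.627 0.987 0.168] w 34.7 g 59.6 j6 -1.43
[-0.0002, 0.0002, 0, 0.03, -0.0002, 0.0002, 0, 0.03, -0.0002, 0.0002, 0, 0.03, -0.0002, 0.0002, 0, 0.03, -0.0002, 0.0002, 0, 0.03, -0.0001, 0.0002, 0, 0.03]
t 21.1 x' -0.91 y' 70.67 z 72.1 yaw 3.5995 f along bed 1.2 across -3.7 z 3.3 T [0.627 0.987 0.168] w 34.7 g 59.6 j6 -1.43
```

Call:
{"api": "arm_command", "payload": {"steps": [-0.0002,0.0002,0,0.03,-0.0001,0.0003,0,0.03,-0.0002,0.0002,0,0.03,-0.0001,0.0003,0,0.03]}}

```text
clock: 21.6
position: [520.9, 1.6, 72.1]
ee_rot: [-0.168, 0.986, -0.0, -0.001]
contact_force: [-4.9, -1.3, 4.1]
gripper_width: 34.7
grasp_force: 59.6
```

```bash
python3 r.py 0.03 4 0.0 -0.3
```

```text
t 21.6 x' -0.93 y' 71.76 z 72.1 yaw 3.4785 f along bed -1.9 across -4.7 z 4.1 T [-0.009  1.375  0.208] w 34.7 g 59.6 j6 -1.55
[-0.0, 0.0002, 0, 0.03, -0.0, 0.0002, 0, 0.03, -0.0, 0.0002, 0, 0.03, -0.0, 0.0003, 0, 0.03]
```

Call:
{"api": "arm_command", "payload": {"steps": [0.0001,0.0002,-0.0001,0.03,0,0.0002,0,0.03]}}

```text
clock: 21.85
position: [521.0, 2.1, 72.2]
ee_rot: [-0.138, 0.99, -0.0, -0.001]
contact_force: [-5.2, -0.7, 3.2]
gripper_width: 34.7
grasp_force: 59.6
```

```bash
python3 r.py; python3 - <<'E'
from h import *
im=get_image("wrist");st=get_image("side")
w=np.zeros((580,640,3),np.uint8);w[:300]=im[90:390];w[310:,:]=cv2.resize(st[200:335,210:530],(640,270));cv2.imwrite("pics/w6.png",w[:,:,::-1])
E
python3 r.py
```

```text
t 21.85 x' -0.93 y' 72.28 z 72.2 yaw 3.4182 f along bed -1.4 across -5.1 z 3.2 T [-0.1    1.425  0.161] w 34.7 g 59.6 j6 -1.61
t 21.95 x' -0.91 y' 72.31 z 72.2 yaw 3.4182 f along bed -1.0 across -5.0 z 2.2 T [-1.710e-01  1.443e+00  1.000e-03] w 34.4 g 59.6 j6 -1.61
```

View pics/w6.png

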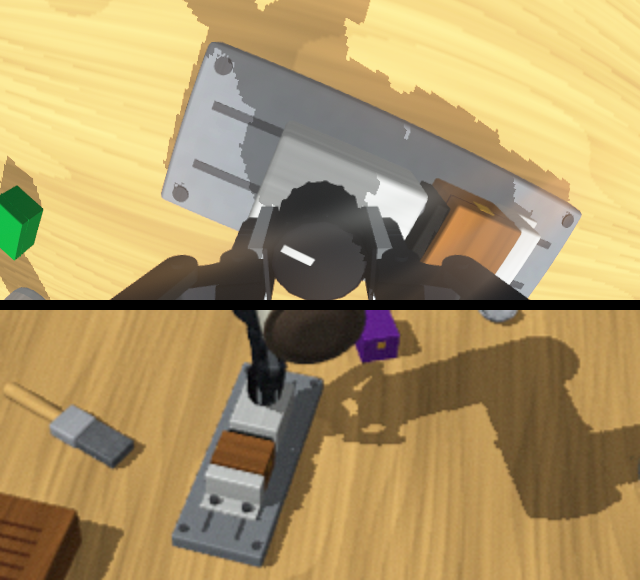

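The side view shows the pad at the box and the box close to the fence. I continue in small, equal steps and read the torque after each.

Call:
{"api": "arm_command", "payload": {"steps": [0.0003,0.0002,0,0.03,0.0001,0.0002,0,0.03]}}

```text
clock: 22.2
position: [521.1, 2.6, 72.2]
ee_rot: [-0.108, 0.994, -0.0, -0.0]
contact_force: [-4.4, -1.0, 0.5]
gripper_width: 34.4
grasp_force: 59.6
```

```bash
python3 r.py 0.03 2
```

```text
t 22.2 x' -0.93 y' 72.81 z 72.2 yaw 3.3580 f along bed -1.5 across -4.2 z 0.5 T [-0.251  1.095  0.168] w 34.4 g 59.6 j6 -1.67
[-0.0001, 0.0002, 0, 0.03, -0.0001, 0.0002, 0, 0.03]
```

Call:
{"api": "arm_command", "payload": {"steps": [0.0002,0.0002,0,0.03,0.0001,0.0002,0,0.03]}}

```text
clock: 22.45
position: [521.1, 3.2, 72.2]
ee_rot: [-0.078, 0.997, 0.0, 0.0]
contact_force: [-2.9, -1.5, -1.5]
gripper_width: 35.0
grasp_force: 59.8
```

```bash
python3 r.py 0.03 2
```

```text
t 22.45 x' -0.97 y' 73.32 z 72.2 yaw 3.2984 f along bed -1.9 across -2.6 z -1.5 T [-0.316  0.679  0.209] w 35.0 g 59.8 j6 -1.73
[-0.0001, 0.0002, 0, 0.03, -0.0001, 0.0002, 0, 0.03]
```

Call:
{"api": "arm_command", "payload": {"steps": [0,0.0002,0,0.03,0,0.0002,0,0.03]}}

```text
clock: 22.7
position: [521.1, 3.7, 72.3]
ee_rot: [-0.048, 0.999, 0.0, 0.0]
contact_force: [-1.9, -0.3, -4.2]
gripper_width: 34.1
grasp_force: 60.0
```

```bash
python3 r.py 0.03 2; python3 - <<'E'
from h import *
st=get_image("side");cv2.imwrite("pics/s7.png",st[:,:,::-1]);g=cv2.cvtColor(st,cv2.COLOR_RGB2GRAY)
E
python3 r.py
```

```text
t 22.7 x' -1.00 y' 73.82 z 72.3 yaw 3.2385 f along bed -0.6 across -1.9 z -4.2 T [-0.29   0.459  0.227] w 34.1 g 60.0 j6 -1.79
[-0.0001, 0.0002, 0, 0.03, -0.0, 0.0002, 0, 0.03]
t 22.75 x' -1.00 y' 73.81 z 72.2 yaw 3.2378 f along bed -1.1 across -0.5 z -4.1 T [-0.237  0.321  0.073] w 34.4 g 60.0 j6 -1.79
```

Call:
{"api": "arm_command", "payload": {"steps": [0,0.0002,0.0001,0.03,0,0.0002,0.0001,0.03]}}

```text
clock: 23.0
position: [521.2, 4.1, 72.2]
ee_rot: [-0.019, 1.0, 0.0, 0.0]
contact_force: [-0.7, -0.7, -4.5]
gripper_width: 34.5
grasp_force: 60.1
```

```bash
python3 r.py
```

```text
t 23.0 x' -1.02 y' 74.28 z 72.2 yaw 3.1786 f along bed -0.8 across -0.6 z -4.5 T [-0.016  0.221  0.295] w 34.5 g 60.1 j6 -1.85
```

Torque has risen (0.165 → 0.295), which suggests about 11–16 N. To pin it down I back off to no load and come up again with like moves.

Call:
{"api": "arm_command", "payload": {"steps": [0.0001,-0.0006,0.0001,-0.08,0.0001,-0.0006,0.0001,-0.08,0.0002,-0.0006,0,-0.08,0.0002,-0.0006,0,-0.08]}}

```text
clock: 23.5
position: [520.9, 1.5, 72.2]
ee_rot: [-0.178, 0.984, 0.0, 0.0]
contact_force: [-1.1, -1.3, -4.1]
gripper_width: 34.3
grasp_force: 60.1
```

```bash
python3 r.py 0.04 8
```

```text
t 23.5 x' -0.95 y' 71.62 z 72.2 yaw 3.5001 f along bed -1.4 across -1.0 z -4.1 T [-0.293  0.281 -0.197] w 34.3 g 60.1 j6 -1.53
[-0.0002, 0.0003, 0, 0.04, -0.0001, 0.0003, 0, 0.04, -0.0001, 0.0003, 0, 0.04, -0.0001, 0.0003, 0, 0.04, -0.0001, 0.0003, 0, 0.04, -0.0001, 0.0003, 0, 0.04, -0.0001, 0.0003, 0, 0.04, -0.0001, 0.0003, 0, 0.04]
```

Call:
{"api": "arm_command", "payload": {"steps": [-0.0002,0.0003,0,0.04,-0.0001,0.0003,0,0.04]}}

```text
clock: 23.75
position: [520.9, 2.1, 72.2]
ee_rot: [-0.138, 0.99, 0.0, 0.0]
contact_force: [-1.1, -2.0, -4.1]
gripper_width: 34.2
grasp_force: 60.1
```

```bash
python3 r.py
```

```text
t 23.75 x' -0.99 y' 72.29 z 72.2 yaw 3.4178 f along bed -2.1 across -0.9 z -4.1 T [-0.228  0.333  0.135] w 34.2 g 60.1 j6 -1.61
```

Call:
{"api": "arm_command", "payload": {"steps": [-0.0001,0.0003,0,0.04,-0.0001,0.0003,0,0.04]}}

```text
clock: 24.0
position: [521.0, 2.8, 72.2]
ee_rot: [-0.098, 0.995, 0.0, 0.0]
contact_force: [-0.8, -1.1, -4.2]
gripper_width: 35.0
grasp_force: 60.1
```

```bash
python3 r.py
```

```text
t 24.0 x' -1.04 y' 72.92 z 72.2 yaw 3.3379 f along bed -1.2 across -0.6 z -4.2 T [-0.171  0.286  0.164] w 35.0 g 60.1 j6 -1.69
```

Call:
{"api": "arm_command", "payload": {"steps": [-0.0001,0.0003,0.0001,0.04,-0.0001,0.0003,0,0.04]}}

```text
clock: 24.25
position: [521.1, 3.4, 72.2]
ee_rot: [-0.058, 0.998, 0.0, 0.0]
contact_force: [-0.6, -0.7, -3.5]
gripper_width: 34.6
grasp_force: 60.2
```

```bash
python3 r.py
```

```text
t 24.25 x' -1.03 y' 73.60 z 72.2 yaw 3.2581 f along bed -0.8 across -0.5 z -3.5 T [-0.225  0.379  0.236] w 34.6 g 60.2 j6 -1.77
```

The contact angle fits at about 3.17 rad, so the force is now about 8.5 N. A last 0.02 rad brings it to about 10 N.

Call:
{"api": "arm_command", "payload": {"steps": [0,0.0002,0.0001,0.02,0,0,0.0001,0,0,0,0,0,0,0,0,0]}}

```text
clock: 24.75
position: [521.1, 3.6, 72.2]
ee_rot: [-0.049, 0.999, 0.0, 0.0]
contact_force: [-2.0, 0.4, 0.5]
gripper_width: 34.9
grasp_force: 60.5
```

```bash
python3 r.py
```

```text
t 24.75 x' -1.02 y' 73.77 z 72.2 yaw 3.2403 f along bed 0.1 across -2.0 z 0.5 T [-0.112  0.61  -0.025] w 34.9 g 60.5 j6 -1.79
```

Open slowly, then lift off straight.

Call:
{"api": "arm_command", "payload": {"steps": [0,0,0,0,0,0,0,0], "grip": 0.04}}

```text
clock: 25.0
position: [521.8, 3.9, 72.3]
ee_rot: [-0.05, 0.999, 0.0, 0.001]
contact_force: [1.0, 0.5, -0.8]
gripper_width: 39.8
grasp_force: 0.0
```

Call:
{"api": "arm_command", "payload": {"steps": [0,0,0,0,0,0,0,0,0,0,0,0], "grip": 0.07}}

```text
clock: 25.38
position: [520.9, 3.6, 71.8]
ee_rot: [-0.049, 0.999, 0.0, 0.0]
contact_force: [-0.2, -0.8, 0.6]
gripper_width: 70.1
grasp_force: 0.0
```

Call:
{"api": "arm_command", "payload": {"steps": [0,0,-0.01,0,0,0,-0.03,0,0,0,-0.035,0,0,0,-0.035,0,0,0,-0.02,0,0,0,0,0,0,0,0,0]}}

```text
clock: 26.25
position: [520.1, 3.5, 201.1]
ee_rot: [-0.049, 0.999, 0.0, -0.001]
contact_force: [0.6, 0.2, -0.0]
gripper_width: 70.6
grasp_force: 0.0
```

```bash
python3 - <<'E'
from h import *
np.set_printoptions(precision=2,suppress=True)
c=get_calibration("wrist");im=get_image("wrist");cv2.imwrite("pics/w8.png",im[:,:,::-1])
p=project(c,[534,85,60]);print(p);b=brown(im,p,"wrist",c,60);print(b and b[:2])
E
```

```text
(416.0825660227805, 256.33393854001076)
((array([532.04,  83.84]), [42.02886962890625, 55.674766540527344], np.float32(172.55373)), array([[447, 229],
       [401, 217],
       [384, 280],
       [413, 276],
       [424, 261],
       [436, 264]], dtype=int32))
```

View pics/w8.png

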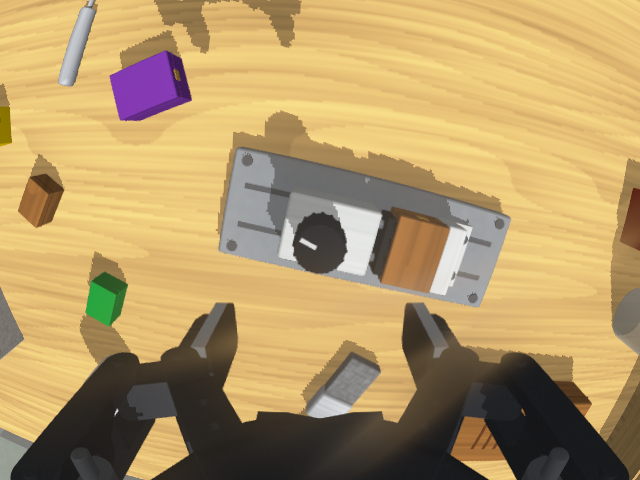

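The box at (416,250) sits squarely between the pad and the fence, the hand is clear, and the bystanders in view look undisturbed.

```bash
python3 -c "
from bench import *
print(job_done())"
```

```text
the job is handed in; nothing more can be done
None
```

The job is handed in, with no verdict returned: the gift box stands flat and square in the vise, held at about 10 N (estimated from knob torque, 8–14 N possible), and the knob and box are let go.

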